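# Dress a miniature set: cypress row in falling height for forced perspective

## Robot

A 6-joint arm with a two-finger parallel gripper is mounted at the origin on the work surface. World frame = base frame: x ahead of the robot, y to its left, z up, the work surface at z = 0. Lengths are in mm, angles in rad, forces in N, time in s.
With the tool pointing down it reaches from about 350 to 775 mm from the base axis. Payload 7.3 kg.
Tool frame: the origin (TCP) lies at the centre of the arm's flange, where the gripper is bolted on; the fingertips stand 178 mm ahead of it and the grasp point (between the pads) lies 159 mm ahead of it; z points along the fingers, y is the direction in which the jaws open and shut (so a half turn about z gives the same grasp; the last joint's range is limited). The gripper opens to 92 mm and grips with 3 to 60 N. Pads are 19 mm wide; open, the fingers measure 130 mm over their backs; the gripper's body (75 mm by 190 mm) begins 47 mm behind the grasp point.
Start: joints at [-1.259, 0.342, 1.524, -0, 1.275, -0.146], TCP at [232.056, -470.933, 404.741] pointing down, gripper open.
Joint ranges: [-2.53, 2.53], [-0.77, 2.02], [0.04, 2.7], [-1, 4.14], [0.28, 2.66], [-3.11, 3.11]. Speed limits (rad/s): [2.57, 2.57, 3.14, 3.14, 3.14, 3.14].

## Interface

Orientations are given as [roll, pitch, yaw] about the fixed x, y, z axes, in that order (R = Rz(yaw) Ry(pitch) Rx(roll)).
In Python, from plant import get_obs, capture, close_job gives the robot as it stands. The module is installed in compiled form; this text tells all that it offers.
- The arm moves only by the shell command python3 -m pendant 'ROWS'. ROWS is JSON, a list of rows, each a list of 3 entries, a list of its own where there are three numbers: the shift along the tool's x, y, z in m, then the turn, a rotation vector about the tool's x, y, z in rad, then the finger opening in m, from 0 to 0.0918. In form: [[[tx, ty, tz], [wx, wy, wz], fingers], ...]. A call has 1 to 10 rows; each row is the pose to reach, as a shift and turn from the pose commanded when the call began, along the tool's axes at that moment; what a row does not reach only later rows make up. A row lasts 1/12 s, in which the tool goes at most 41.7 mm and 7.16 degrees, less where a joint would pass 70% of its speed; a pose out of reach is approached as far as the arm can. A call with a gripper value outside its range is refused whole. The fingers move at their own pace and stop on an object; the grip force is fixed at half the most. Time passes only in rows, so rows that repeat a pose let the fingers close. It gives the time, the measured TCP pose, the force and the opening at its end, in the units of the state.
- get_obs(): the state, without advancing time (a new reading comes with each control period).
- capture(name): name is "scene" or "top"; returns a dict with "color" (400x640x3 uint8, red, green, blue), "mtx" (3x3 intrinsics, pixels), "rvec" (rotation vector, rad) and "tvec" (3), from world to camera coordinates, as OpenCV has them. Camera axes: x right, y down, z forward; pixel columns grow to the right and rows downward; lengths in mm; the calibration is good to about 2 mm. A picture is of the moment at which its call begins. There is no depth.
- close_job(): hands the job in, once; it reports no verdict.
The state is a dict: "time": time; "joint_positions": joint angles; "dq": joint speeds; "tau": joint torques, N m; "tool_pos": TCP position; "tcp_rot": TCP orientation; "contact_force": force on the tool from outside, world axes, zero at the start; "moment": the same for the moment, N m; "grip_width": finger opening in mm.
Only numpy, scipy, OpenCV 4.12 (cv2) and the standard library are available. Lean on these libraries where they do the work, as an engineer would, in place of code of your own. Each camera call takes 0.05 s, during which the arm holds its last target. There are 200 camera calls.

## Task

Dress the miniature set for a forced-perspective shot: stand the four model cypresses upright on the bare wooden discs, one in the middle of each disc, so that the row gets steadily shorter towards the painted sky, with the tallest tree farthest from the sky and the shortest next to it. Do not knock any tree over on the way.

Things in the scene. Friction and masses are not known exactly. Their poses are not given: they have to be found in the camera images.
- tree_120: The tallest of four loose model cypresses (dark teal column on a round black base). 120 mm tall; base 52 mm across, 5 mm thick; bare trunk up to 19 mm; foliage 40 mm across, straight-sided from 34 to 94 mm up (grip there), then tapering. Origin: centre of the underside, z up the trunk. Starts upright on the bench between board and robot.
- tree_100: The second tallest of four loose model cypresses (dark teal column on a round black base). 100 mm tall; base 48 mm across, 5 mm thick; bare trunk up to 16 mm; foliage 33.3 mm across, straight-sided from 28 to 78 mm up (grip there), then tapering. Origin: centre of the underside, z up the trunk. Starts upright on the bench between board and robot.
- tree_80: The second shortest of four loose model cypresses (dark teal column on a round black base). 80 mm tall; base 44 mm across, 5 mm thick; bare trunk up to 13 mm; foliage 26.7 mm across, straight-sided from 22 to 62 mm up (grip there), then tapering. Origin: centre of the underside, z up the trunk. Starts upright on the bench between board and robot.
- tree_60: The shortest of four loose model cypresses (dark teal column on a round black base). 60 mm tall; base 40 mm across, 5 mm thick; bare trunk up to 10 mm; foliage 20 mm across, straight-sided from 17 to 47 mm up (grip there), then tapering. Origin: centre of the underside, z up the trunk. Starts upright on the bench between board and robot.
- disc_a: One of four alike bare plywood mounting discs in a row along the ploughed strip of the set board, 76 mm across, 2 mm thick, fixed; neighbours about 110 mm apart. Which letter has which place in the row changes. Origin: centre of its underside, on the board's top; its upper face, where a tree stands, is 32 mm above the bench.
- disc_b: One of four alike bare plywood mounting discs in a row along the ploughed strip of the set board, 76 mm across, 2 mm thick, fixed; neighbours about 110 mm apart. Which letter has which place in the row changes. Origin: centre of its underside, on the board's top; its upper face, where a tree stands, is 32 mm above the bench.
- disc_c: One of four alike bare plywood mounting discs in a row along the ploughed strip of the set board, 76 mm across, 2 mm thick, fixed; neighbours about 110 mm apart. Which letter has which place in the row changes. Origin: centre of its underside, on the board's top; its upper face, where a tree stands, is 32 mm above the bench.
- disc_d: One of four alike bare plywood mounting discs in a row along the ploughed strip of the set board, 76 mm across, 2 mm thick, fixed; neighbours about 110 mm apart. Which letter has which place in the row changes. Origin: centre of its underside, on the board's top; its upper face, where a tree stands, is 32 mm above the bench.
- sky: Painted sky backdrop: upright pale blue panel, both faces alike, 190 mm wide (x, across the board), 6 mm thick (y, along the row), on a 26 mm wide wooden foot, its top 125 mm above the bench; fixed on the board beyond either end of the row, about 110 mm from the nearest disc's middle. Origin: centre of its underside, on the board's top.
- board: Set board: black-edged slab, red flock top, brown ploughed strip, 30 mm high, 620 mm long (y, along the row), fixed, turned up to 7 degrees. Origin: underside, below the middle of the row; reaches 85 mm from it to the robot's side (-x), 125 mm to the far side. A bank 65 to 122 mm on the far side is up to 30 mm high above the board; a fixed mound of oranges at the end without the sky 59 mm.

How it is judged:
By the outcome, as a careful person would: the job done as asked, in the order asked, and still so for the second after the job is handed in, with the robot touching nothing.
It also fails if it takes over 120 s, if anything falls off the work surface, if the arm or the gripper's body presses on something with over 40 N, if the wrist force passes 120 N, or if a joint passes its speed limit or range.

## Working session

There is one attempt and no reset: what is moved stays moved. The work goes in short steps, Python scripts to look and compute and a shell command to move; the robot and the scene stay as the last step left them, time stands still between calls to the robot, and variables do not carry over. Pictures are saved under pics/ and viewed, about 12 in all and at most 16, crops included, and the job is handed in when it is done.

```bash
mkdir -p pics
python3 - <<'E'
from plant import *
import cv2
for n in("scene","top"):
    c=capture(n); cv2.imwrite(f"pics/{n}0.png",c["color"][:,:,::-1]); print(c["mtx"].round(1).tolist(),c["rvec"],c["tvec"])
print(get_obs())
E
```

```text
[[473.2, 0.0, 309.9], [0.0, 473.2, 201.4], [0.0, 0.0, 1.0]] [ 1.41789964  2.26871634 -0.76922205] [ 224.48696831 -374.45288791 1328.69702585]
[[427.7, 0.0, 326.5], [0.0, 427.7, 201.9], [0.0, 0.0, 1.0]] [ 2.18859151 -2.13946002  0.14499502] [  6.07442308 571.26983335 930.34562282]
{'time': 0.1, 'joint_positions': array([-1.25899975e+00,  3.42644460e-01,  1.52491069e+00,  2.05668825e-06,
        1.27537819e+00, -1.45997818e-01]), 'dq': array([ 0.00031675, -0.00078725, -0.00079662, -0.00025768, -0.00061941,
       -0.00174472]), 'tau': array([ 1.80075902e-03, -4.32004917e+01, -2.44693905e+01,  7.19676842e-02,
        5.25003928e-02, -4.37279346e-05]), 'tool_pos': array([ 232.02007014, -470.81898637,  404.12251747]), 'tcp_rot': array([-3.14026651e+00, -1.96989288e-04,  4.57793663e-01]), 'contact_force': array([-0.08707467, -0.48181195, -0.17510897]), 'moment': array([-0.00432653, -0.02169777,  0.00775692]), 'grip_width': 91.74857596605523}
```

View pics/scene0.png

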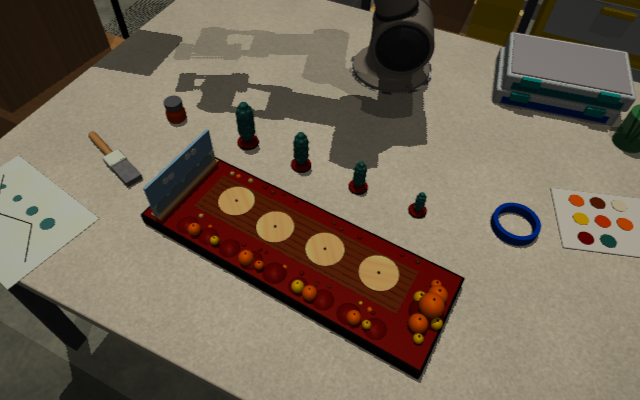

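View pics/top0.png

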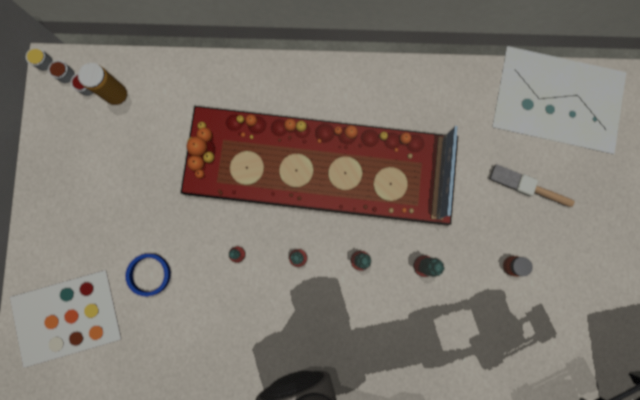

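The top view has the sky at the right (−y end), with discs at about (247,168), (296,170), (345,173) and (390,184). The trees sit at about (237,254), (298,258), (361,261) and (428,266), shortest to tallest, so the order needs reversing. Next I'll measure both by fitting silhouettes in the two cameras.

```bash
cat > h.py <<'E'
import numpy as np,cv2
from plant import *
from scipy.optimize import minimize
H={120:(52,19,40,34,94),100:(48,16,33.3,28,78),80:(44,13,26.7,22,62),60:(40,10,20,17,47)}
def proj(c,P): return cv2.projectPoints(np.float64(P).reshape(-1,1,3),c["rvec"],c["tvec"],c["mtx"],None)[0][:,0]
def ray(c,uv,z):
    R=cv2.Rodrigues(c["rvec"])[0]; d=R.T@np.linalg.inv(c["mtx"])@[*uv,1]; o=-R.T@c["tvec"].ravel()
    return (o+d*(z-o[2])/d[2])[:2]
def ring(r,z): a=np.linspace(0,2*np.pi,25); return np.c_[r*np.cos(a),r*np.sin(a),0*a+z]
def hull(c,P,S,shape):
    m=np.zeros((shape[0]*S,shape[1]*S),np.uint8); uv=(proj(c,P)+.5)*S-.5
    cv2.fillConvexPoly(m,cv2.convexHull(np.float32(uv)).round().astype(int),1); return m
def mask(c):
    im=c["color"].astype(int); r,g,b=im[...,0],im[...,1],im[...,2]
    return (((g-r>.25*g)|(r-g>.3*r)|(im.max(2)<28))).astype(np.uint8)
def fit(caps,h,x0,z=0):
    b,t,f,l,u=H[h]; S=4
    parts=[np.r_[ring(b/2,0),ring(b/2,5)],np.r_[ring(f/2,l),ring(f/2,u),ring(2,h)],np.r_[ring(f/2-4,l-5),ring(f/4,t)],np.r_[ring(4,0),ring(4,t)]]
    ms=[]
    for c in caps:
        p=proj(c,[[*x0,z+h/2]])[0].astype(int); w=45; y0,x0_=max(p[1]-w,0),max(p[0]-w,0)
        ms.append((cv2.resize(mask(c)[y0:y0+2*w,x0_:x0_+2*w],None,fx=S,fy=S,interpolation=0),x0_,y0))
    def cost(x,each=False):
        out=[]
        for c,(m,ox,oy) in zip(caps,ms):
            cc=dict(c); K=c["mtx"].copy(); K[0,2]-=ox;K[1,2]-=oy; cc["mtx"]=K
            r=np.zeros_like(m)
            for P in parts: r|=hull(cc,P+[x[0],x[1],z],S,(m.shape[0]//S,m.shape[1]//S))
            # restrict the union to near the model
            near=cv2.dilate(r,np.ones((17,17)))
            out.append(1-(m&r).sum()/((m&near)|r).sum())
        return out if each else sum(out)
    r=minimize(cost,x0,method="Nelder-Mead",options=dict(initial_simplex=[x0,x0+[8,0],x0+[0,8]],xatol=.2))
    return r.x,cost(r.x,True)
E
cat > m.py <<'E'
from h import *
caps=[capture("scene"),capture("top")]
for h,uv in{60:(237,254),80:(298,260),100:(360,262),120:(424,267)}.items():
    x0=ray(caps[1],uv,5); print(h,x0.round(),[(q[0].round(1).tolist(),np.round(q[1],2)) for q in (fit(caps,h,x0),fit(caps[:1],h,x0),fit(caps[1:],h,x0))])
for c,pts in zip(caps,([(236,201),(275,227),(325,249),(379,273)],[(390,184),(345,173),(296,170),(247,168)])):
    im=c["color"].astype(int)
    m=((im.min(2)>.45*im.max(2))&(im[...,0]-im[...,2]>25)&(im[...,0]>110)).astype(np.uint8)
    n,l,s,ce=cv2.connectedComponentsWithStats(m)
    for p in pts:
        k=l[p[1]-4,p[0]-4]; ct=max(cv2.findContours((l==k).astype(np.uint8),0,1)[0],key=len)
        e=cv2.fitEllipse(ct); w=np.array([ray(c,q[0],32) for q in ct]); (cx,cy),rr=cv2.minEnclosingCircle(np.float32(w))
        print(k,s[k],np.round(e[0],1),"fit",ray(c,e[0],32).round(1),"circ",round(cx,1),round(cy,1),round(rr,1))
E
python3 m.py
python3 - <<'E'
import sys;sys.path.insert(0,'.')
import cv2,numpy as np
from h import mask
a=cv2.imread('pics/scene0.png')
A=a[90:230,210:450]; M=mask({"color":a[:,:,::-1]})[90:230,210:450]*255
t=cv2.imread('pics/top0.png');T=t[230:290,210:450];N=mask({"color":t[:,:,::-1]})[230:290,210:450]*255
o=np.vstack([np.hstack([A,cv2.merge([M]*3)]),np.hstack([T,cv2.merge([N]*3)])]);cv2.imwrite('pics/c1.png',cv2.resize(o,None,fx=1.66,fy=1.66,interpolation=0))
E
```

```text
60 [450. 221.] [([447.0, 223.1], array([0.12, 0.47])), ([446.0, 222.7], array([0.12])), ([451.3, 221.1], array([0.46]))]
80 [439.  81.] [([441.6, 82.2], array([0.1, 0.6])), ([440.4, 81.9], array([0.1])), ([445.6, 82.2], array([0.59]))]
100 [438. -61.] [([439.2, -61.3], array([0.11, 0.67])), ([437.8, -62.0], array([0.11])), ([442.2, -61.0], array([0.67]))]
120 [ 430. -208.] [([429.1, -209.0], array([0.1, 0.7])), ([428.8, -209.7], array([0.1])), ([431.9, -205.6], array([0.7]))]
0 [     0      0    640    400 116872] [442.2  82.2] fit [ 38.6 154.5] circ -136.4 76.6 736.0
30 [266 212   9  30 174] [270.4 226.4] fit [642.6 -28.2] circ 640.6 -25.7 35.9
57 [314 234  14  32 197] [320.1 248.5] fit [645.7  83.5] circ 646.3 85.7 36.1
69 [360 263  38  12 202] [380.8 268.7] fit [635.7 205.8] circ 640.4 202.8 35.1
9 [373 167  35  35 942] [390.2 183.6] fit [ 616.9 -125.2] circ 617.0 -125.1 40.2
8 [328 156  35  35 946] [344.8 172.9] fit [639.1 -21.4] circ 639.3 -22.0 40.3
6 [279 153  35  34 939] [295.9 169.8] fit [643.5  90.5] circ 643.8 90.5 39.9
5 [230 151  34  34 932] [246.4 167.4] fit [646.3 203.4] circ 646.3 203.1 40.0
```

View pics/c1.png

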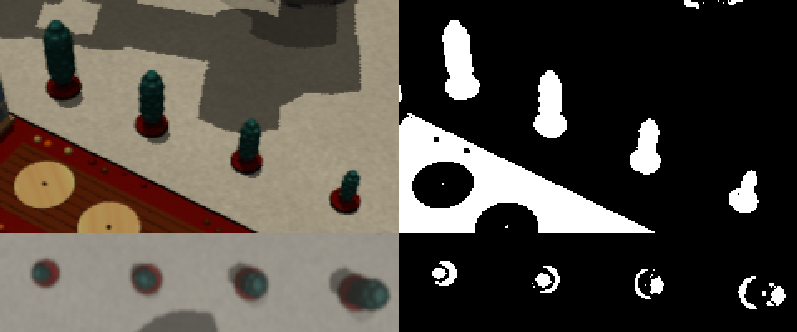

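The crop shows clean tree masks in the scene view. The top view is washed out, so its tree thresholds need loosening, and the scene disc segmentation also needs fixing.

```bash
python3 - <<'E'
s=open('h.py').read()
s=s.replace('''    return (((g-r''','''    if c["tvec"].ravel()[2]<1000: # washed-out top view
        return ((abs(r-g)>7)&(r-g>8)|(g-r>3)|(im.max(2)<95)).astype(np.uint8)
    return (((g-r''')
open('h.py','w').write(s)
m=open('m.py').read()
m=m.replace('    m=((im.min','    if c is caps[0]: m=((im[...,1]>.62*im[...,0])&(im[...,0]>110)).astype(np.uint8)\n    else: m=((im.min')
open('m.py','w').write(m)
E
python3 m.py
python3 - <<'E'
from h import *
c=capture("top");im=c["color"];print(im[254,225:250].tolist(),im[266,410:446:2].tolist());
c=capture("scene");print(c["color"][201,215:260:3].tolist())
for n,P in(("top",[(390,184),(345,173),(296,170),(247,168)]),("scene",[(236,201),(275,227),(325,249),(379,273)])):
    c=capture(n);g=c["color"].sum(2).astype(float)
    for u,v in P:
        w=g[v-5:v+6,u-7:u+8]; k=np.clip(np.median(w)*.9-w,0,None); y,x=np.indices(w.shape)
        q=((x*k).sum()/k.sum()+u-7,(y*k).sum()/k.sum()+v-5); print(n,np.round(q,1),ray(c,q,32).round(1))
E
```

```text
60 [450. 221.] [([449.3, 222.0], array([0.16, 0.09])), ([446.0, 222.8], array([0.11])), ([449.9, 221.9], array([0.08]))]
80 [439.  81.] [([444.1, 82.6], array([0.14, 0.08])), ([440.4, 81.9], array([0.1])), ([444.8, 82.3], array([0.07]))]
100 [438. -61.] [([442.0, -60.0], array([0.15, 0.1 ])), ([437.8, -62.0], array([0.11])), ([442.8, -59.7], array([0.09]))]
120 [ 430. -208.] [([432.0, -207.7], array([0.13, 0.11])), ([428.8, -209.7], array([0.1])), ([432.5, -207.5], array([0.1]))]
15 [218 187  37  28 817] [236.  200.5] fit [ 616.2 -124.6] circ 615.1 -125.2 38.3
16 [256 211  38  31 928] [274.7 226.3] fit [638.4 -20.6] circ 637.4 -21.2 38.4
20 [ 305  233   40   33 1027] [324.5 248.8] fit [642.6  91.6] circ 641.6 90.9 38.4
22 [ 358  255   41   36 1137] [378.4 272.7] fit [645.8 204.6] circ 644.8 204.2 38.3
10 [373 166  35  36 947] [390.2 183.5] fit [ 617.1 -125.2] circ 617.2 -125.2 40.5
9 [328 156  35  35 947] [344.8 172.9] fit [639.2 -21.3] circ 639.3 -22.0 40.3
7 [279 153  35  35 941] [295.9 169.8] fit [643.4  90.5] circ 643.6 90.6 40.1
6 [230 151  34  34 932] [246.4 167.4] fit [646.3 2
[... 467 characters left out ...]
, [55, 38, 34], [42, 42, 39], [40, 43, 40], [39, 43, 39], [39, 43, 41], [44, 56, 52], [48, 65, 61], [41, 53, 49], [46, 62, 57], [58, 82, 76], [63, 90, 84], [58, 84, 78], [55, 73, 67], [124, 123, 115]]
[[76, 26, 3], [141, 116, 65], [175, 136, 78], [174, 138, 79], [175, 137, 79], [171, 131, 76], [174, 137, 79], [80, 56, 31], [174, 139, 80], [174, 140, 80], [173, 134, 77], [174, 137, 78], [174, 146, 85], [120, 98, 53], [63, 21, 4]]
top [390.2 183.4] [ 617.4 -125.2]
top [344.7 172.6] [639.8 -21.1]
top [295.8 170. ] [643.2  90.6]
top [246.3 167.2] [646.8 203.5]
scene [236.  200.1] [ 615.3 -125. ]
scene [274.7 225.9] [637.6 -20.9]
scene [324.5 248.3] [641.4  91.1]
scene [378.3 272.1] [644.8 204.1]
```

Both cameras agree on the discs to about 2 mm. From the sky outward they are (616.5,−125), (638.5,−21.2), (642.6,90.8) and (645.8,203.9). The trees are at 120 (430.7,−208.5), 100 (440.3,−61), 80 (442.5,82.2) and 60 (448,222). I'll turn to yaw π/2, which makes tool x = world y, tool y = world x and tool z = down, and move above tree_120.

```bash
python3 -m pendant '[[[0.294,-0.148,0],[0,0,-1.113],0.09],[[0.294,-0.148,0],[0,0,-1.113],0.09],[[0.294,-0.148,0],[0,0,-1.113],0.09],[[0.294,-0.148,0],[0,0,-1.113],0.09],[[0.294,-0.148,0],[0,0,-1.113],0.09],[[0.294,-0.148,0],[0,0,-1.113],0.09],[[0.294,-0.148,0],[0,0,-1.113],0.09],[[0.294,-0.148,0],[0,0,-1.113],0.09],[[0.294,-0.148,0],[0,0,-1.113],0.09],[[0.294,-0.148,0],[0,0,-1.113],0.09]]'
python3 -m pendant '[[[0,0,0],[0,0,0],0.09],[[0,0,0],[0,0,0],0.09],[[0,0,0],[0,0,0],0.09]]'
```

```text
time: 1.33
tool_pos: [431.3, -206.4, 404.8]
tcp_rot: [3.141, 0.0, 1.579]
contact_force: [0.3, -0.8, 0.3]
grip_width: 89.7
time: 1.58
tool_pos: [429.8, -209.2, 404.7]
tcp_rot: [-3.142, 0.0, 1.567]
contact_force: [-0.7, -0.1, 0.2]
grip_width: 90.2
```

```bash
python3 -m pendant '[[[0,0,0.03],[0,0,0],0.09],[[0,0,0.06],[0,0,0],0.09],[[0,0,0.09],[0,0,0],0.09],[[0,0,0.12],[0,0,0],0.09],[[0,0,0.14],[0,0,0],0.09],[[0,0,0.155],[0,0,0],0.09],[[0,0,0.164],[0,0,0],0.09],[[0,0,0.164],[0,0,0],0.09],[[0,0,0.164],[0,0,0],0.09],[[0,0,0.164],[0,0,0],0.09]]'
python3 -m pendant '[[[0,0,0],[0,0,0],0.06],[[0,0,0],[0,0,0],0.05],[[0,0,0],[0,0,0],0.04],[[0,0,0],[0,0,0],0.03],[[0,0,0],[0,0,0],0.03],[[0,0,0],[0,0,0],0.03],[[0,0,0],[0,0,0],0.03],[[0,0,0],[0,0,0],0.03],[[0,0,0],[0,0,0],0.03],[[0,0,0],[0,0,0],0.03]]'
python3 -m pendant '[[[0,0,0],[0,0,0],0.03],[[0,0,0],[0,0,0],0.03],[[0,0,0],[0,0,0],0.03]]'
```

```text
time: 2.42
tool_pos: [430.6, -208.8, 241.7]
tcp_rot: [3.14, 0.001, 1.57]
contact_force: [-0.3, 0.1, -0.1]
grip_width: 89.9
time: 3.25
tool_pos: [430.4, -208.2, 240.7]
tcp_rot: [-3.142, 0.0, 1.571]
contact_force: [0.4, -0.0, 0.4]
grip_width: 39.5
time: 3.5
tool_pos: [430.4, -208.2, 240.7]
tcp_rot: [-3.142, 0.0, 1.571]
contact_force: [0.5, -0.3, -1.0]
grip_width: 39.6
```

```bash
python3 -m pendant '[[[0,0,-0.01],[0,0,0],0.03],[[0,0,-0.03],[0,0,0],0.03],[[0,0,-0.055],[0,0,0],0.03],[[0,0,-0.08],[0,0,0],0.03],[[0,0,-0.105],[0,0,0],0.03],[[0,0,-0.125],[0,0,0],0.03],[[0,0,-0.14],[0,0,0],0.03],[[0,0,-0.15],[0,0,0],0.03],[[0,0,-0.15],[0,0,0],0.03]]'
python3 -m pendant '[[[0.01,0.005,0],[0,0,0],0.03],[[0.03,0.015,0],[0,0,0],0.03],[[0.055,0.028,0],[0,0,0],0.03],[[0.08,0.041,0],[0,0,0],0.03],[[0.105,0.054,0],[0,0,0],0.03],[[0.13,0.067,0],[0,0,0],0.03],[[0.155,0.08,0],[0,0,0],0.03],[[0.18,0.093,0],[0,0,0],0.03],[[0.205,0.107,0],[0,0,0],0.03],[[0.23,0.12,0],[0,0,0],0.03]]'
python3 -m pendant '[[[0.025,0.013,0],[0,0,0],0.03],[[0.05,0.026,0],[0,0,0],0.03],[[0.075,0.039,0],[0,0,0],0.03],[[0.1,0.052,0],[0,0,0],0.03],[[0.125,0.065,0],[0,0,0],0.03],[[0.15,0.078,0],[0,0,0],0.03],[[0.17,0.088,0],[0,0,0],0.03],[[0.182,0.095,0],[0,0,0],0.03],[[0.182,0.095,0],[0,0,0],0.03],[[0.182,0.095,0],[0,0,0],0.03]]'
python3 - <<'E'
from h import *
c=capture("scene");t=capture("top");print(get_obs()["tool_pos"],get_obs()["grip_width"])
a=c["color"][60:400,100:500,::-1];cv2.imwrite("pics/c2.png",np.vstack([cv2.resize(a,(700,595))]))
E
```

```text
time: 4.25
tool_pos: [430.5, -208.4, 392.7]
tcp_rot: [3.138, 0.002, 1.571]
contact_force: [-0.1, -0.6, -0.1]
grip_width: 39.3
time: 5.08
tool_pos: [550.7, 24.0, 389.1]
tcp_rot: [-3.139, -0.0, 1.571]
contact_force: [0.1, -0.5, -0.8]
grip_width: 39.4
time: 5.92
tool_pos: [645.1, 205.0, 388.5]
tcp_rot: [-3.138, 0.001, 1.572]
contact_force: [0.4, -0.8, -1.1]
grip_width: 39.1
[644.98963976 203.51126592 389.59199773] 39.74043332847141
```

View pics/c2.png

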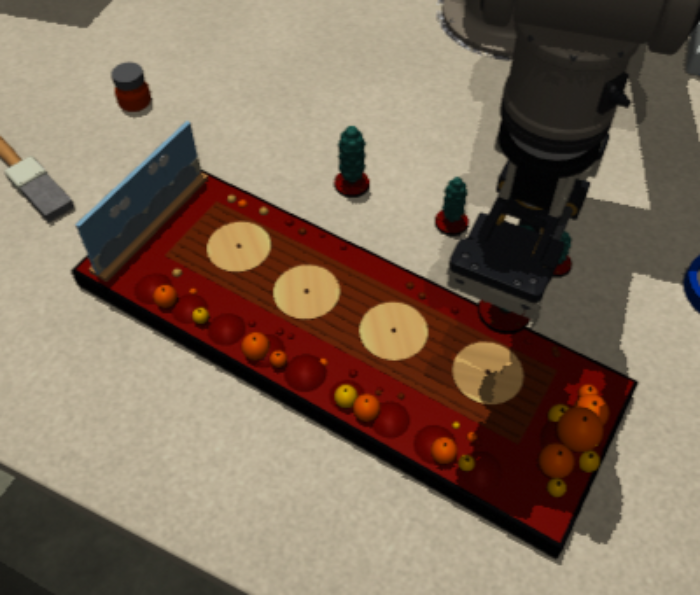

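The tree hangs upright above the last disc, with its base at about (505,318) in the crop. Lowering it now.

```bash
python3 -m pendant '[[[0,0,0.02],[0,0,0],0.03],[[0,0,0.045],[0,0,0],0.03],[[0,0,0.07],[0,0,0],0.03],[[0,0,0.09],[0,0,0],0.03],[[0,0,0.104],[0,0,0],0.03],[[0,0,0.11],[0,0,0],0.03],[[0,0,0.114],[0,0,0],0.03],[[0,0,0.116],[0,0,0],0.03],[[0,0,0.117],[0,0,0],0.03],[[0,0,0.117],[0,0,0],0.03]]'
python3 -m pendant '[[[0,0,0.0005],[0,0,0],0.03],[[0,0,0.001],[0,0,0],0.03],[[0,0,0.001],[0,0,0],0.03],[[0,0,0.001],[0,0,0],0.03]]'
```

```text
time: 6.85
tool_pos: [645.6, 203.6, 274.7]
tcp_rot: [3.14, -0.0, 1.571]
contact_force: [0.2, 0.4, -1.0]
grip_width: 39.6
time: 7.18
tool_pos: [645.4, 203.8, 272.9]
tcp_rot: [3.141, 0.0, 1.571]
contact_force: [0.5, -0.5, -2.1]
grip_width: 39.1
```

```bash
python3 -m pendant '[[[0,0,0.0005],[0,0,0],0.03],[[0,0,0.001],[0,0,0],0.03],[[0,0,0.001],[0,0,0],0.03],[[0,0,0.001],[0,0,0],0.03]]'
```

```text
time: 7.52
tool_pos: [645.5, 203.8, 272.6]
tcp_rot: [3.14, -0.0, 1.571]
contact_force: [-1.4, -0.8, 5.3]
grip_width: 39.6
```

Contact shows as +5 N. I'll release, opening partway because of the bank, and retreat.

```bash
python3 -m pendant '[[[0,0,0],[0,0,0],0.042],[[0,0,0],[0,0,0],0.045],[[0,0,0],[0,0,0],0.05],[[0,0,0],[0,0,0],0.06],[[0,0,0],[0,0,0],0.06],[[0,0,0],[0,0,0],0.06],[[0,0,0],[0,0,0],0.06]]'
python3 -m pendant '[[[0,0,-0.01],[0,0,0],0.06],[[0,0,-0.03],[0,0,0],0.06],[[0,0,-0.055],[0,0,0],0.06],[[0,0,-0.08],[0,0,0],0.06],[[0,0,-0.105],[0,0,0],0.06],[[0,0,-0.12],[0,0,0],0.06],[[0,0,-0.128],[0,0,0],0.06],[[0,0,-0.128],[0,0,0],0.06]]'
```

```text
time: 8.1
tool_pos: [645.4, 203.7, 271.6]
tcp_rot: [-3.141, 0.0, 1.571]
contact_force: [-0.0, 0.7, -0.6]
grip_width: 60.1
time: 8.77
tool_pos: [645.4, 203.8, 402.5]
tcp_rot: [3.137, -0.001, 1.571]
contact_force: [-0.2, 0.2, 0.5]
grip_width: 59.9
```

```bash
python3 -m pendant '[[[-0.015,-0.012,0],[0,0,0],0.09],[[-0.045,-0.035,0],[0,0,0],0.09],[[-0.075,-0.058,0],[0,0,0],0.09],[[-0.105,-0.081,0],[0,0,0],0.09],[[-0.135,-0.104,0],[0,0,0],0.09],[[-0.165,-0.128,0],[0,0,0],0.09],[[-0.195,-0.151,0],[0,0,0],0.09],[[-0.225,-0.174,0],[0,0,0],0.09],[[-0.25,-0.193,0],[0,0,0],0.09],[[-0.265,-0.205,0],[0,0,0],0.09]]'
python3 -m pendant '[[[0,0,0],[0,0,0],0.09],[[0,0,0],[0,0,0],0.09],[[0,0,0],[0,0,0],0.09]]'
python3 - <<'E'
from h import *
caps=[capture("scene"),capture("top")]
for i in range(2): print(get_obs()["tool_pos"].round(1))
for h,x,z in((120,[645.8,203.9],32),(100,[440.3,-61],0)):print(h,*[fit(c,h,np.array(x),z) for c in(caps[:1],caps[1:])])
E
```

```text
time: 9.6
tool_pos: [438.2, -62.9, 398.6]
tcp_rot: [-3.139, -0.0, 1.569]
contact_force: [0.4, 0.1, 0.3]
grip_width: 90.1
time: 9.85
tool_pos: [440.6, -61.0, 399.2]
tcp_rot: [-3.141, -0.001, 1.571]
contact_force: [-0.7, -0.2, -0.4]
grip_width: 90.1
[440.9 -60.6 399.3]
[440.9 -60.6 399.3]
120 (array([643.53783326, 204.34224596]), [np.float64(0.12394693033345106)]) (array([643.43049316, 206.15726318]), [np.float64(0.29235491887151)])
100 (array([437.85822968, -61.97103834]), [np.float64(0.10136312391103819)]) (array([464.04037933, -35.77391815]), [np.float64(0.29483714976532494)])
```

tree_120 stands on its disc within about 2 mm. Next is tree_100, at TCP z 225.

```bash
python3 -m pendant '[[[0,0,0.03],[0,0,0],0.09],[[0,0,0.06],[0,0,0],0.09],[[0,0,0.09],[0,0,0],0.09],[[0,0,0.12],[0,0,0],0.09],[[0,0,0.145],[0,0,0],0.09],[[0,0,0.165],[0,0,0],0.09],[[0,0,0.175],[0,0,0],0.09],[[0,0,0.175],[0,0,0],0.09],[[0,0,0.175],[0,0,0],0.09]]'
python3 -m pendant '[[[0,0,0],[0,0,0],0.06],[[0,0,0],[0,0,0],0.045],[[0,0,0],[0,0,0],0.035],[[0,0,0],[0,0,0],0.025],[[0,0,0],[0,0,0],0.025],[[0,0,0],[0,0,0],0.025],[[0,0,0],[0,0,0],0.025],[[0,0,0],[0,0,0],0.025],[[0,0,0],[0,0,0],0.025],[[0,0,0],[0,0,0],0.025]]'
python3 -m pendant '[[[0,0,0],[0,0,0],0.025],[[0,0,0],[0,0,0],0.025],[[0,0,0],[0,0,0],0.025]]'
python3 -m pendant '[[[0,0,-0.01],[0,0,0],0.025],[[0,0,-0.03],[0,0,0],0.025],[[0,0,-0.055],[0,0,0],0.025],[[0,0,-0.08],[0,0,0],0.025],[[0,0,-0.105],[0,0,0],0.025],[[0,0,-0.125],[0,0,0],0.025],[[0,0,-0.14],[0,0,0],0.025],[[0,0,-0.15],[0,0,0],0.025],[[0,0,-0.15],[0,0,0],0.025]]'
```

```text
time: 10.7
tool_pos: [440.7, -60.6, 224.2]
tcp_rot: [-3.14, -0.0, 1.572]
contact_force: [0.1, -0.8, 0.6]
grip_width: 89.9
time: 11.53
tool_pos: [440.4, -61.3, 224.7]
tcp_rot: [3.141, 0.0, 1.571]
contact_force: [-0.2, -0.8, -1.4]
grip_width: 32.4
time: 11.78
tool_pos: [440.3, -61.2, 224.6]
tcp_rot: [-3.141, 0.0, 1.571]
contact_force: [0.3, 0.3, -0.6]
grip_width: 32.5
time: 12.53
tool_pos: [440.7, -61.3, 376.7]
tcp_rot: [3.138, 0.001, 1.571]
contact_force: [0.9, -0.3, -0.7]
grip_width: 32.8
```

```bash
python3 -m pendant '[[[0.008,0.011,0],[0,0,0],0.025],[[0.026,0.035,0],[0,0,0],0.025],[[0.046,0.061,0],[0,0,0],0.025],[[0.066,0.088,0],[0,0,0],0.025],[[0.086,0.114,0],[0,0,0],0.025],[[0.106,0.141,0],[0,0,0],0.025],[[0.126,0.167,0],[0,0,0],0.025],[[0.142,0.189,0],[0,0,0],0.025],[[0.152,0.202,0],[0,0,0],0.025],[[0.152,0.202,0],[0,0,0],0.025]]'
python3 -m pendant '[[[0,0,0],[0,0,0],0.025],[[0,0,0.02],[0,0,0],0.025],[[0,0,0.045],[0,0,0],0.025],[[0,0,0.07],[0,0,0],0.025],[[0,0,0.09],[0,0,0],0.025],[[0,0,0.104],[0,0,0],0.025],[[0,0,0.111],[0,0,0],0.025],[[0,0,0.115],[0,0,0],0.025],[[0,0,0.117],[0,0,0],0.025],[[0,0,0.117],[0,0,0],0.025]]'
python3 -m pendant '[[[0,0,0.0005],[0,0,0],0.025],[[0,0,0.001],[0,0,0],0.025],[[0,0,0.0015],[0,0,0],0.025],[[0,0,0.0015],[0,0,0],0.025],[[0,0,0.0015],[0,0,0],0.025]]'
```

```text
time: 13.37
tool_pos: [644.3, 93.7, 371.8]
tcp_rot: [-3.14, -0.001, 1.573]
contact_force: [0.3, 0.8, -0.7]
grip_width: 32.6
time: 14.2
tool_pos: [642.4, 90.5, 258.1]
tcp_rot: [3.141, 0.0, 1.57]
contact_force: [0.0, 0.5, -1.1]
grip_width: 32.5
time: 14.62
tool_pos: [642.5, 90.8, 256.6]
tcp_rot: [3.141, 0.0, 1.571]
contact_force: [-0.4, 0.1, 1.1]
grip_width: 32.8
```

```bash
python3 -m pendant '[[[0,0,0.0005],[0,0,0],0.025],[[0,0,0.0005],[0,0,0],0.025],[[0,0,0.0005],[0,0,0],0.035],[[0,0,0.0005],[0,0,0],0.04],[[0,0,0.0005],[0,0,0],0.045],[[0,0,0.0005],[0,0,0],0.055],[[0,0,0.0005],[0,0,0],0.055],[[0,0,0.0005],[0,0,0],0.055],[[0,0,0.0005],[0,0,0],0.055]]'
python3 -m pendant '[[[0,0,-0.01],[0,0,0],0.055],[[0,0,-0.03],[0,0,0],0.055],[[0,0,-0.055],[0,0,0],0.055],[[0,0,-0.08],[0,0,0],0.055],[[0,0,-0.105],[0,0,0],0.055],[[0,0,-0.118],[0,0,0],0.055],[[0,0,-0.124],[0,0,0],0.055],[[0,0,-0.124],[0,0,0],0.055]]'
python3 -m pendant '[[[0,-0.01,0],[0,0,0],0.09],[[-0.001,-0.03,0],[0,0,0],0.09],[[-0.002,-0.06,0],[0,0,0],0.09],[[-0.004,-0.09,0],[0,0,0],0.09],[[-0.005,-0.12,0],[0,0,0],0.09],[[-0.007,-0.15,0],[0,0,0],0.09],[[-0.008,-0.175,0],[0,0,0],0.09],[[-0.009,-0.192,0],[0,0,0],0.09],[[-0.009,-0.2,0],[0,0,0],0.09],[[-0.009,-0.2,0],[0,0,0],0.09]]'
python3 -m pendant '[[[0,0,0],[0,0,0],0.09],[[0,0,0],[0,0,0],0.09]]'
python3 - <<'E'
from h import *
caps=[capture("scene"),capture("top")]
for h,x,z in((120,[645.8,203.9],32),(100,[642.6,90.8],32),(80,[442.5,82.2],0)):print(h,*[fit(c,h,np.array(x),z) for c in(caps[:1],)])
cv2.imwrite("pics/s3.png",caps[0]["color"][:,:,::-1])
E
```

```text
time: 15.37
tool_pos: [642.4, 90.7, 255.6]
tcp_rot: [-3.141, 0.0, 1.571]
contact_force: [-1.4, 0.2, -0.5]
grip_width: 54.7
time: 16.03
tool_pos: [642.4, 90.8, 381.9]
tcp_rot: [3.138, -0.0, 1.571]
contact_force: [0.2, 0.5, -0.5]
grip_width: 54.8
time: 16.87
tool_pos: [441.1, 81.8, 379.2]
tcp_rot: [-3.14, 0.0, 1.571]
contact_force: [1.0, 1.0, 0.4]
grip_width: 90.0
time: 17.03
tool_pos: [443.4, 81.8, 379.5]
tcp_rot: [3.141, 0.0, 1.571]
contact_force: [0.2, -0.7, -0.5]
grip_width: 90.2
120 (array([643.35161095, 203.89961472]), [np.float64(0.12460980767294327)])
100 (array([640.1 ,  91.55]), [np.float64(0.16592842578921463)])
80 (array([440.95953369,  82.12590332]), [np.float64(0.1053422598715672)])
```

View pics/s3.png

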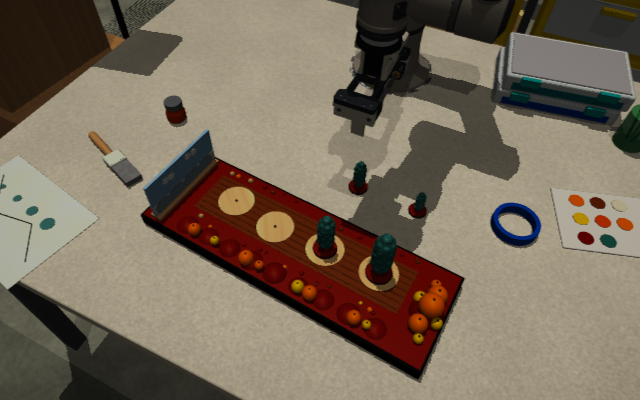

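Trees 120 and 100 are at about (380,270) and (325,247), upright and centred on their discs. tree_80 is next.

```bash
python3 -m pendant '[[[0,0,0.03],[0,0,0],0.09],[[0,0,0.06],[0,0,0],0.09],[[0,0,0.09],[0,0,0],0.09],[[0,0,0.12],[0,0,0],0.09],[[0,0,0.145],[0,0,0],0.09],[[0,0,0.162],[0,0,0],0.09],[[0,0,0.171],[0,0,0],0.09],[[0,0,0.171],[0,0,0],0.09],[[0,0,0.171],[0,0,0],0.09]]'
python3 -m pendant '[[[0,0,0],[0,0,0],0.06],[[0,0,0],[0,0,0],0.045],[[0,0,0],[0,0,0],0.03],[[0,0,0],[0,0,0],0.02],[[0,0,0],[0,0,0],0.02],[[0,0,0],[0,0,0],0.02],[[0,0,0],[0,0,0],0.02],[[0,0,0],[0,0,0],0.02],[[0,0,0],[0,0,0],0.02],[[0,0,0],[0,0,0],0.02]]'
python3 -m pendant '[[[0,0,0],[0,0,0],0.02],[[0,0,0],[0,0,0],0.02],[[0,0,0],[0,0,0],0.02]]'
python3 -m pendant '[[[0,0,-0.01],[0,0,0],0.02],[[0,0,-0.03],[0,0,0],0.02],[[0,0,-0.055],[0,0,0],0.02],[[0,0,-0.08],[0,0,0],0.02],[[0,0,-0.105],[0,0,0],0.02],[[0,0,-0.122],[0,0,0],0.02],[[0,0,-0.13],[0,0,0],0.02],[[0,0,-0.13],[0,0,0],0.02],[[0,0,-0.13],[0,0,0],0.02]]'
```

```text
time: 17.88
tool_pos: [442.9, 81.7, 208.7]
tcp_rot: [-3.141, 0.0, 1.571]
contact_force: [-0.2, -0.1, -0.3]
grip_width: 89.7
time: 18.72
tool_pos: [442.5, 81.7, 208.7]
tcp_rot: [3.141, 0.0, 1.571]
contact_force: [-0.1, -0.3, 0.1]
grip_width: 27.8
time: 18.97
tool_pos: [442.4, 81.8, 208.7]
tcp_rot: [3.142, 0.0, 1.571]
contact_force: [0.0, 1.0, 0.5]
grip_width: 26.0
time: 19.72
tool_pos: [442.1, 81.8, 338.1]
tcp_rot: [-3.141, 0.0, 1.571]
contact_force: [-0.9, -0.8, -0.6]
grip_width: 26.0
```

```bash
python3 -m pendant '[[[-0.006,0.011,0],[0,0,0],0.02],[[-0.018,0.034,0],[0,0,0],0.02],[[-0.032,0.061,0],[0,0,0],0.02],[[-0.046,0.088,0],[0,0,0],0.02],[[-0.06,0.114,0],[0,0,0],0.02],[[-0.074,0.141,0],[0,0,0],0.02],[[-0.087,0.166,0],[0,0,0],0.02],[[-0.097,0.185,0],[0,0,0],0.02],[[-0.103,0.196,0],[0,0,0],0.02],[[-0.103,0.196,0],[0,0,0],0.02]]'
python3 -m pendant '[[[0,0,0],[0,0,0],0.02],[[0,0,0],[0,0,0],0.02],[[0,0,0.025],[0,0,0],0.02],[[0,0,0.05],[0,0,0],0.02],[[0,0,0.07],[0,0,0],0.02],[[0,0,0.084],[0,0,0],0.02],[[0,0,0.091],[0,0,0],0.02],[[0,0,0.095],[0,0,0],0.02],[[0,0,0.097],[0,0,0],0.02],[[0,0,0.097],[0,0,0],0.02]]'
python3 -m pendant '[[[0,0,0.0005],[0,0,0],0.02],[[0,0,0.001],[0,0,0],0.02],[[0,0,0.0015],[0,0,0],0.02],[[0,0,0.0015],[0,0,0],0.02],[[0,0,0.0015],[0,0,0],0.02]]'
```

```text
time: 20.55
tool_pos: [640.4, -23.4, 335.8]
tcp_rot: [-3.14, 0.0, 1.569]
contact_force: [-0.5, 0.6, -0.4]
grip_width: 25.9
time: 21.38
tool_pos: [638.4, -21.1, 242.3]
tcp_rot: [3.141, 0.0, 1.571]
contact_force: [0.6, 0.7, -0.4]
grip_width: 25.9
time: 21.8
tool_pos: [638.5, -21.3, 240.7]
tcp_rot: [3.141, 0.0, 1.571]
contact_force: [-0.0, 0.5, 0.9]
grip_width: 25.8
```

```bash
python3 -m pendant '[[[0,0,0.0005],[0,0,0],0.02],[[0,0,0.0005],[0,0,0],0.02],[[0,0,0.0005],[0,0,0],0.028],[[0,0,0.0005],[0,0,0],0.034],[[0,0,0.0005],[0,0,0],0.04],[[0,0,0.0005],[0,0,0],0.05],[[0,0,0.0005],[0,0,0],0.05],[[0,0,0.0005],[0,0,0],0.05],[[0,0,0.0005],[0,0,0],0.05]]'
python3 -m pendant '[[[0,0,-0.01],[0,0,0],0.05],[[0,0,-0.03],[0,0,0],0.05],[[0,0,-0.055],[0,0,0],0.05],[[0,0,-0.08],[0,0,0],0.05],[[0,0,-0.105],[0,0,0],0.05],[[0,0,-0.119],[0,0,0],0.05],[[0,0,-0.125],[0,0,0],0.05],[[0,0,-0.125],[0,0,0],0.05]]'
python3 -m pendant '[[[0,-0.01,0],[0,0,0],0.09],[[0,-0.03,0],[0,0,0],0.09],[[0,-0.06,0],[0,0,0],0.09],[[0,-0.09,0],[0,0,0],0.09],[[0,-0.12,0],[0,0,0],0.09],[[0,-0.15,0],[0,0,0],0.09],[[0,-0.175,0],[0,0,0],0.09],[[0,-0.187,0],[0,0,0],0.09],[[0,-0.19,0],[0,0,0],0.09],[[0,-0.19,0],[0,0,0],0.09]]'
python3 -m pendant '[[[0.01,0,0],[0,0,0],0.09],[[0.035,0,0],[0,0,0],0.09],[[0.065,0,0],[0,0,0],0.09],[[0.095,0,0],[0,0,0],0.09],[[0.13,0,0],[0,0,0],0.09],[[0.165,0,0],[0,0,0],0.09],[[0.2,0,0],[0,0,0],0.09],[[0.225,0,0],[0,0,0],0.09],[[0.239,0,0],[0,0,0],0.09],[[0.243,0,0],[0,0,0],0.09]]'
python3 -m pendant '[[[0,0,0],[0,0,0],0.09],[[0,0,0],[0,0,0],0.09],[[0,0,0],[0,0,0],0.09]]'
```

```text
time: 22.55
tool_pos: [638.4, -21.3, 239.6]
tcp_rot: [-3.141, 0.0, 1.571]
contact_force: [0.3, -0.4, 1.0]
grip_width: 50.0
time: 23.22
tool_pos: [638.5, -21.2, 366.9]
tcp_rot: [3.138, 0.001, 1.571]
contact_force: [-1.2, -0.2, 0.2]
grip_width: 50.2
time: 24.05
tool_pos: [447.9, -21.2, 364.3]
tcp_rot: [-3.141, -0.0, 1.571]
contact_force: [-0.3, -0.2, 0.4]
grip_width: 90.1
time: 24.88
tool_pos: [448.6, 224.9, 364.0]
tcp_rot: [-3.141, -0.001, 1.574]
contact_force: [-0.8, -0.5, -0.5]
grip_width: 89.9
time: 25.13
tool_pos: [448.6, 221.1, 364.5]
tcp_rot: [-3.141, 0.0, 1.57]
contact_force: [-0.1, 0.5, 0.1]
grip_width: 90.0
```

```bash
python3 -m pendant '[[[0,0,0.03],[0,0,0],0.09],[[0,0,0.06],[0,0,0],0.09],[[0,0,0.09],[0,0,0],0.09],[[0,0,0.12],[0,0,0],0.09],[[0,0,0.145],[0,0,0],0.09],[[0,0,0.162],[0,0,0],0.09],[[0,0,0.17],[0,0,0],0.09],[[0,0,0.17],[0,0,0],0.09],[[0,0,0.17],[0,0,0],0.09]]'
python3 -m pendant '[[[0,0,0],[0,0,0],0.06],[[0,0,0],[0,0,0],0.045],[[0,0,0],[0,0,0],0.03],[[0,0,0],[0,0,0],0.02],[[0,0,0],[0,0,0],0.014],[[0,0,0],[0,0,0],0.014],[[0,0,0],[0,0,0],0.014],[[0,0,0],[0,0,0],0.014],[[0,0,0],[0,0,0],0.014],[[0,0,0],[0,0,0],0.014]]'
python3 -m pendant '[[[0,0,0],[0,0,0],0.014],[[0,0,0],[0,0,0],0.014],[[0,0,0],[0,0,0],0.014],[[0,0,0],[0,0,0],0.014]]'
python3 -m pendant '[[[0,0,-0.01],[0,0,0],0.014],[[0,0,-0.03],[0,0,0],0.014],[[0,0,-0.055],[0,0,0],0.014],[[0,0,-0.08],[0,0,0],0.014],[[0,0,-0.105],[0,0,0],0.014],[[0,0,-0.122],[0,0,0],0.014],[[0,0,-0.13],[0,0,0],0.014],[[0,0,-0.13],[0,0,0],0.014],[[0,0,-0.13],[0,0,0],0.014]]'
```

```text
time: 25.88
tool_pos: [448.9, 221.3, 195.2]
tcp_rot: [3.141, 0.0, 1.57]
contact_force: [-0.9, -0.6, 0.8]
grip_width: 89.7
time: 26.72
tool_pos: [448.4, 221.8, 194.6]
tcp_rot: [-3.142, 0.0, 1.571]
contact_force: [-0.1, -0.1, -0.3]
grip_width: 27.9
time: 27.05
tool_pos: [448.4, 221.7, 194.7]
tcp_rot: [3.142, 0.0, 1.571]
contact_force: [-0.5, -1.0, 0.2]
grip_width: 19.5
time: 27.8
tool_pos: [448.1, 221.7, 324.5]
tcp_rot: [-3.142, 0.0, 1.571]
contact_force: [0.1, -0.0, -0.3]
grip_width: 19.3
```

```bash
python3 -m pendant '[[[-0.01,0,0],[0,0,0],0.014],[[-0.03,0,0],[0,0,0],0.014],[[-0.055,0,0],[0,0,0],0.014],[[-0.08,0,0],[0,0,0],0.014],[[-0.105,0,0],[0,0,0],0.014],[[-0.13,0,0],[0,0,0],0.014],[[-0.155,0,0],[0,0,0],0.014],[[-0.18,0,0],[0,0,0],0.014],[[-0.205,0,0],[0,0,0],0.014],[[-0.23,0,0],[0,0,0],0.014]]'
python3 -m pendant '[[[-0.025,0,0],[0,0,0],0.014],[[-0.05,0,0],[0,0,0],0.014],[[-0.075,0,0],[0,0,0],0.014],[[-0.095,0,0],[0,0,0],0.014],[[-0.109,0,0],[0,0,0],0.014],[[-0.117,0,0],[0,0,0],0.014],[[-0.117,0,0],[0,0,0],0.014]]'
python3 -m pendant '[[[0,0.01,0],[0,0,0],0.014],[[0,0.03,0],[0,0,0],0.014],[[0,0.055,0],[0,0,0],0.014],[[0,0.08,0],[0,0,0],0.014],[[0,0.105,0],[0,0,0],0.014],[[0,0.13,0],[0,0,0],0.014],[[0,0.15,0],[0,0,0],0.014],[[0,0.163,0],[0,0,0],0.014],[[0,0.168,0],[0,0,0],0.014],[[0,0.168,0],[0,0,0],0.014]]'
python3 -m pendant '[[[0,0,0],[0,0,0],0.014],[[0,0,0],[0,0,0],0.014],[[0,0,0.025],[0,0,0],0.014],[[0,0,0.05],[0,0,0],0.014],[[0,0,0.07],[0,0,0],0.014],[[0,0,0.084],[0,0,0],0.014],[[0,0,0.091],[0,0,0],0.014],[[0,0,0.095],[0,0,0],0.014],[[0,0,0.097],[0,0,0],0.014],[[0,0,0.097],[0,0,0],0.014]]'
python3 -m pendant '[[[0,0,0.0005],[0,0,0],0.014],[[0,0,0.001],[0,0,0],0.014],[[0,0,0.0015],[0,0,0],0.014],[[0,0,0.0015],[0,0,0],0.014],[[0,0,0.0015],[0,0,0],0.014]]'
```

```text
time: 28.63
tool_pos: [447.6, -9.9, 323.4]
tcp_rot: [-3.139, -0.0, 1.571]
contact_force: [-0.1, 0.6, 0.2]
grip_width: 19.2
time: 29.22
tool_pos: [447.9, -126.7, 323.7]
tcp_rot: [-3.14, -0.0, 1.569]
contact_force: [0.4, -0.1, -0.4]
grip_width: 18.9
time: 30.05
tool_pos: [617.3, -124.0, 323.8]
tcp_rot: [-3.141, -0.0, 1.573]
contact_force: [-0.9, 0.0, -0.2]
grip_width: 19.4
time: 30.88
tool_pos: [616.4, -125.4, 228.3]
tcp_rot: [3.141, 0.0, 1.571]
contact_force: [0.4, 0.5, -0.4]
grip_width: 19.3
time: 31.3
tool_pos: [616.5, -125.3, 226.7]
tcp_rot: [3.141, 0.0, 1.571]
contact_force: [-0.1, -0.2, 1.3]
grip_width: 19.6
```

Releasing, retreating up and back, then checking.

```bash
python3 -m pendant '[[[0,0,0.0005],[0,0,0],0.014],[[0,0,0.0005],[0,0,0],0.014],[[0,0,0.0005],[0,0,0],0.021],[[0,0,0.0005],[0,0,0],0.026],[[0,0,0.0005],[0,0,0],0.032],[[0,0,0.0005],[0,0,0],0.042],[[0,0,0.0005],[0,0,0],0.042],[[0,0,0.0005],[0,0,0],0.042],[[0,0,0.0005],[0,0,0],0.042]]'
python3 -m pendant '[[[0,0,-0.01],[0,0,0],0.042],[[0,0,-0.03],[0,0,0],0.042],[[0,0,-0.055],[0,0,0],0.042],[[0,0,-0.08],[0,0,0],0.042],[[0,0,-0.105],[0,0,0],0.042],[[0,0,-0.13],[0,0,0],0.042],[[0,0,-0.145],[0,0,0],0.042],[[0,0,-0.15],[0,0,0],0.042]]'
python3 -m pendant '[[[0,-0.01,0],[0,0,0],0.042],[[0,-0.03,0],[0,0,0],0.042],[[0,-0.06,0],[0,0,0],0.042],[[0,-0.09,0],[0,0,0],0.042],[[0,-0.12,0],[0,0,0],0.042],[[0,-0.15,0],[0,0,0],0.042],[[0,-0.175,0],[0,0,0],0.042],[[0,-0.187,0],[0,0,0],0.042],[[0,-0.19,0],[0,0,0],0.042],[[0,-0.19,0],[0,0,0],0.042]]'
python3 -m pendant '[[[-0.01,0,0],[0,0,0],0.042],[[-0.03,0,0],[0,0,0],0.042],[[-0.06,0,0],[0,0,0],0.042],[[-0.09,0,0],[0,0,0],0.042],[[-0.12,0,0],[0,0,0],0.042],[[-0.15,0,0],[0,0,0],0.042],[[-0.17,0,0],[0,0,0],0.042],[[-0.18,0,0],[0,0,0],0.042],[[-0.18,0,0],[0,0,0],0.042],[[-0.18,0,0],[0,0,0],0.042]]'
python3 - <<'E'
from h import *
caps=[capture("scene"),capture("top")]
D={120:[644.8,204.1],100:[641.5,91],80:[637.5,-21],60:[615.2,-125.1]}
for h,x in D.items():print(h,*[(f[0].round(1),np.round(f[1],2)) for f in [fit(caps[:1],h,np.array(x),32)]],"disc(scene)",x)
s,t=[c["color"][:,:,::-1] for c in caps]
cv2.imwrite("pics/f.png",np.vstack([cv2.resize(s[120:320,180:480],(600,400)),cv2.resize(t[140:230,180:480],(600,180))]))
E
```

```text
time: 32.05
tool_pos: [616.4, -125.2, 225.6]
tcp_rot: [-3.141, 0.0, 1.571]
contact_force: [-0.0, -0.2, 0.0]
grip_width: 41.9
time: 32.72
tool_pos: [616.6, -125.2, 379.9]
tcp_rot: [3.136, 0.002, 1.571]
contact_force: [-0.1, -0.7, 0.2]
grip_width: 42.0
time: 33.55
tool_pos: [425.9, -125.2, 375.8]
tcp_rot: [3.141, 0.0, 1.57]
contact_force: [1.2, 0.4, -0.3]
grip_width: 42.0
time: 34.38
tool_pos: [426.6, -305.3, 375.1]
tcp_rot: [-3.141, -0.001, 1.57]
contact_force: [0.8, 0.7, -0.8]
grip_width: 42.1
120 (array([643.7, 204. ]), array([0.12])) disc(scene) [644.8, 204.1]
100 (array([640.3,  91.2]), array([0.16])) disc(scene) [641.5, 91]
80 (array([635.2, -20.6]), array([0.19])) disc(scene) [637.5, -21]
60 (array([ 613.3, -125.3]), array([0.21])) disc(scene) [615.2, -125.1]
```

View pics/f.png

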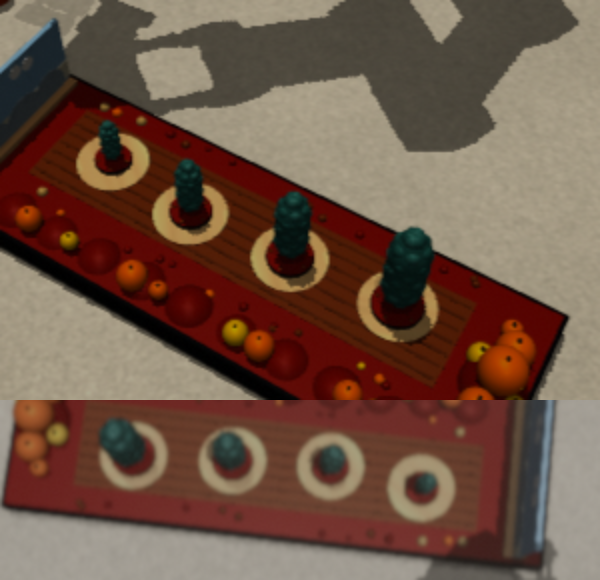

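All four trees stand upright and centred. Crop positions run from the 60 at (113,160) next to the sky to the 120 at (400,305) at the orange mound. Handing in.

```bash
python3 -c "
from plant import *
print(close_job())"
```

```text
the job is handed in; nothing more can be done
None
```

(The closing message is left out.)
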